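# Clamp the T-block in the sprung fixture

### The arm

A 6-joint arm with a two-finger parallel gripper is mounted at the origin on a cart in front of the work surface, level with it; the furniture and walls round the work are solid. World frame = base frame: x ahead of the robot, y to its left, z up, the work surface at z = 0. Lengths are in m, angles in rad, forces in N, time in s.
With the tool pointing down it reaches from about 0.25 to 0.775 m from the base axis. Payload 4 kg.
Tool frame: the origin (TCP) lies midway between the tips of the shut fingers; the grasp point (between the pads) lies 19 mm behind it; z points along the fingers, x is the direction in which the jaws open and shut, and the axes are right-handed (so a half turn about z gives the same grasp; the last joint's range is limited). The gripper opens to 94 mm and grips with 3 to 60 N. Pads are 16 mm wide; open, the fingers measure 119 mm over their backs; the gripper's body (75 mm by 177 mm) begins 78 mm behind the grasp point.
Start: joints at [-1.354, 0.087, 1.371, -0, 1.684, -0.103], TCP at [0.173, -0.522, 0.171] pointing down, gripper open.
Joint ranges: [-3.1, 3.1], [-0.76, 2.03], [0.27, 2.55], [-1.08, 4.22], [0.17, 2.65], [-2.57, 2.57]. Speed limits (rad/s): [2.79, 2.79, 3.14, 3.14, 3.14, 3.14].

### API

Orientations are given as [roll, pitch, yaw] about the fixed x, y, z axes, in that order (R = Rz(yaw) Ry(pitch) Rx(roll)).
In Python, from bench import * gives the robot as it stands.
- The arm moves only by the tool send_rows, never from a script. Its argument "rows" is one flat list of numbers, 7 for each row, row after row: the shift along the world's x, y, z in mm, then the turn, a rotation vector about the world's x, y, z in degrees, then the opening, from 0 (shut) to 1 (fully open). A call has exactly 8 rows; each row shifts and turns the commanded pose from where the row before left it; what a row does not reach is not made up. A row lasts 1/8 s, in which the tool goes at most 62.5 mm and 10.7 degrees, less where a joint would pass 70% of its speed; a pose out of reach is approached as far as the arm can. A call is refused whole if a number of a shift passes 62.5 or a number of a turn 10.7, either way. A call with a gripper value outside its range is refused whole. The fingers move at their own pace and stop on an object; the grip force is fixed at half the most. Time passes only in rows, so rows that do not move let the fingers close, or fill a call up. It gives the time, the measured TCP pose, the force and the opening at its end, in the units of the state.
- get_obs(): the state, without advancing time (a new reading comes with each control period).
- snapshot(name): name is "side" or "top"; returns a dict with "color" (480x640x3 uint8, red, green, blue), "intrinsics" (3x3 intrinsics, pixels), "rvec" (rotation vector, rad) and "tvec" (3), from world to camera coordinates, as OpenCV has them. Camera axes: x right, y down, z forward; pixel columns grow to the right and rows downward; lengths in m; the calibration is good to about 2 mm. A picture is of the moment at which its call begins. There is no depth.
- close_job(): hands the job in, once; it reports no verdict.
The state is a dict: "time": time; "joint_positions": joint angles; "qvel": joint speeds; "joint_torque": joint torques, N m; "tool_pos": TCP position; "ee_rot": TCP orientation; "wrist_force": force on the tool from outside, world axes, zero at the start; "wrist_torque": the same for the moment, N m; "width": finger opening in m.
Only numpy, scipy, OpenCV 4.12 (cv2) and the standard library are available. Lean on these libraries where they do the work, as an engineer would, in place of code of your own. Each camera call takes 0.05 s, during which the arm holds its last target.

### The job

Clamp the die-clamp T-block in the sprung holding fixture: press the tall sprung jaw back (the block in the gripper can do it) and set the block down in the gap between the jaw and the low fixed stop, so that the jaw holds it by its two flange edges. It must end centred on the raised bed, its wide base flat on the bed, released. Leave the stubby screwdriver and the wooden packing piece where they lie.

Things in the scene. Friction and masses are not known exactly. Their poses are not given: they have to be found in the camera images.
- block_centre (a point): Centre, half-way up, of the loose olive steel T-block (0.15 kg), base down: 40 mm along x, 44 along y, 24 high, z up. Seen along y it is an upside-down T: base flange 40 mm wide, 10 high, upper part 20 wide. Its y ends are flat, full height, 44 mm apart: grip there. The same after a half turn about z. Yaw up to 0.5 rad off the world axes at the start.
- seat (a point): Point on top of the fixture's raised bed under the middle of the clamped block (block x along this x). x: the way the jaw is pressed back; z up. Bed 26 mm wide, 22 above the worktop; base plate 12 mm below the bed's top, x -75 to 115, y -35 to 35 mm. Low fixed stop 36 mm wide, x -34 to -20 mm (clamping face at -20), top at z = 12 mm. Fixed to the worktop; a spring barrel begins at x = 72 mm.
- jaw (a joint): Travel (m) of the tall sprung jaw along the seat's +x, 0 closed to 0.042; about 0.022 with the block clamped. Steel block 36 mm wide, 18 thick; in the seat frame its face is at x = -2 mm when closed, top at z = 38 mm. Spring: 3 N closed, 5.6 N at 22 mm, 8 N at the end; it returns at once, and slides a released block on the bed up to the stop.
- stubby_driver: Loose stubby screwdriver lying on the worktop, black ball handle with yellow inlays, 85 mm long (its y), 35 mm wide, 33 mm high. Bystander. Origin under its middle.
- wood_offcut: Loose hardwood packing piece lying on the worktop, 215 mm long (its y), 53 mm wide, 45 mm high. Bystander. Origin under its middle.
There are look-alikes about, which are no part of the job. Leave any pink or yellow look-alike of the part that bears block_centre alone.

How it is judged:
By the outcome, as a careful person would: the job done as asked, in the order asked, and still so for the second after the job is handed in, with the robot touching nothing.
It also fails if it takes over 32 s, if anything falls off the work surface, if the arm or the gripper's body presses on something with over 40 N, if the wrist force passes 120 N, or if a joint passes its speed limit or range.

## Working session

There is one attempt and no reset: what is moved stays moved. The work goes in short steps, Python scripts to look and compute and a tool call to move; the robot and the scene stay as the last step left them, time stands still between calls to the robot, and variables do not carry over. Pictures are saved under pics/ and viewed, and the job is handed in when it is done.

Besides the shell and the picture viewer there is one more tool, called after "Emit:" as name(argument=value, ...), one argument or row to a line, values as JSON. send_rows: Moves the arm, as the interface text tells. Its arguments: {"type":"object","properties":{"rows":{"type":"array","items":{"type":"number"}}},"required":["rows"]}

```bash
mkdir -p pics; ls
python3 - <<'E'
from bench import *
import cv2,pickle
print(get_obs())
for n in("side","top"):
    s=snapshot(n); pickle.dump(s,open(f"pics/{n}0.pkl","wb")); cv2.imwrite(f"pics/{n}0.png",s["color"][:,:,::-1]); print(n,s["intrinsics"],s["rvec"],s["tvec"])
E
```

```text
pics
{'time': 0.0, 'joint_positions': array([-1.35412443e+00,  8.79539964e-02,  1.37223205e+00,  2.20011546e-05,
        1.68361526e+00, -1.03110776e-01]), 'qvel': array([ 0.0006651 ,  0.00136374,  0.00011808, -0.00119958, -0.00089206,
       -0.00010792]), 'joint_torque': array([ 7.64073611e-04, -3.40188074e+01, -3.02423930e+01,  7.19343871e-02,
        3.30466940e-02, -1.76479839e-04]), 'tool_pos': array([ 0.17276111, -0.52150418,  0.1696161 ]), 'ee_rot': array([-3.14134357e+00,  2.19466586e-03, -1.25101093e+00]), 'wrist_force': array([0.24562679, 0.44063278, 0.3529632 ]), 'wrist_torque': array([-0.02183546,  0.01764048, -0.0101628 ]), 'width': 0.09382687482188219}
side [[610.32214544   0.         315.64924335]
 [  0.         610.32214544 244.90366395]
 [  0.           0.           1.        ]] [ 1.75856569  1.16440311 -0.72311985] [-0.37047624 -0.11260821  1.77280485]
top [[557.65582767   0.         317.34446358]
 [  0.         557.65582767 243.49920283]
 [  0.           0.           1.        ]] [ 2.21578298 -2.18619913  0.07166657] [0.16802305 0.4889624  1.09304022]
```

View pics/side0.png

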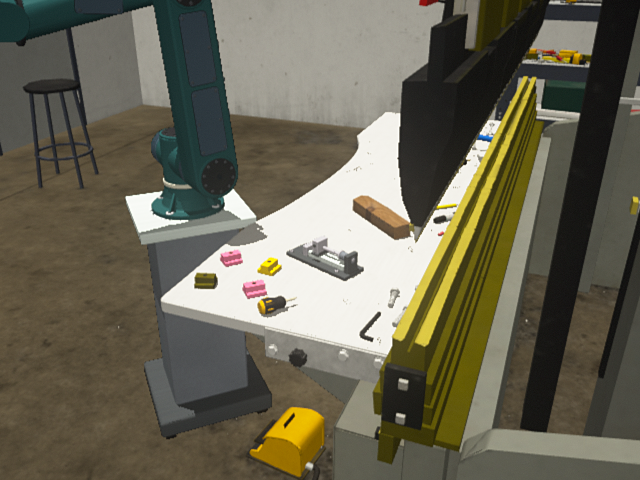

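View pics/top0.png

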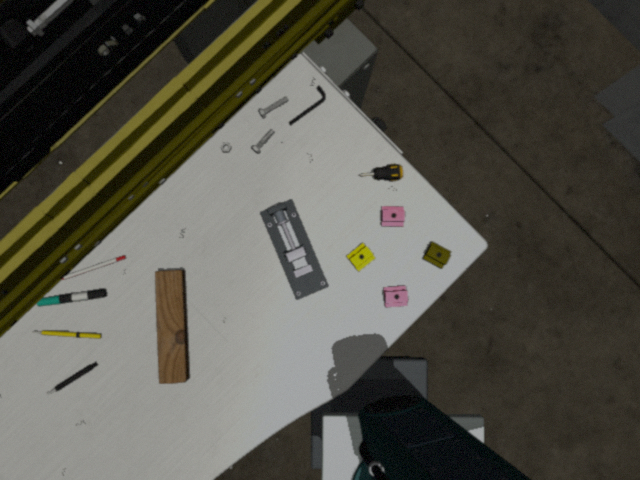

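The top view shows the olive block at (436,254), next to pink and yellow look-alikes. The fixture is at about (293,249) with the barrel towards its upper end. I'll zoom in to measure both.

```bash
cat > h.py <<'E'
import numpy as np,cv2,pickle
def cam(s):
    R,_=cv2.Rodrigues(np.array(s["rvec"],float)); return np.array(s["intrinsics"]),R,np.array(s["tvec"],float).ravel()
def ray(s,uv,z):
    K,R,t=cam(s); d=R.T@np.linalg.inv(K)@np.array([uv[0],uv[1],1.]); c=-R.T@t
    return c+d*(z-c[2])/d[2]
def proj(s,P):
    K,R,t=cam(s); p=(K@(R@np.atleast_2d(P).T+t[:,None])); return (p[:2]/p[2]).T
E
python3 - <<'E'
from h import *
for n,b1,b2 in(("top",(405,225,470,280),(250,190,340,310)),("side",(185,265,225,295),(280,225,370,285))):
    s=pickle.load(open(f"pics/{n}0.pkl","rb")); im=s["color"][:,:,::-1]
    for k,b in enumerate((b1,b2)):
        c=im[b[1]:b[3],b[0]:b[2]]; f=5 if b[3]-b[1]>100 else 8
        cv2.imwrite(f"pics/{n}_c{k}.png",cv2.resize(c,None,fx=f,fy=f,interpolation=cv2.INTER_CUBIC))
    K,R,t=cam(s); print(n,-R.T@t)
    hsv=cv2.cvtColor(np.ascontiguousarray(im),cv2.COLOR_BGR2HSV)
    m=cv2.inRange(hsv,(20,100,25),(35,255,150))
    b=b1; mm=np.zeros_like(m); mm[b[1]:b[3],b[0]:b[2]]=m[b[1]:b[3],b[0]:b[2]]
    cs,_=cv2.findContours(mm,0,2); c=max(cs,key=cv2.contourArea); r=cv2.minAreaRect(c); print(cv2.contourArea(c),r,cv2.boxPoints(r).tolist())
    for p in cv2.boxPoints(r): print(ray(s,p,0.01).round(4))
E
```

```text
top [0.42873845 0.18825081 1.11480845]
376.5 ((437.00006103515625, 255.00003051757812), (22.360679626464844, 18.782970428466797), 26.56505012512207) [[422.800048828125, 258.4000244140625], [431.2000732421875, 241.60003662109375], [451.2000732421875, 251.60003662109375], [442.800048828125, 268.4000244140625]]
[ 0.46   -0.0353  0.01  ]
[ 0.4937 -0.0519  0.01  ]
[ 0.4743 -0.0919  0.01  ]
[ 0.4407 -0.0751  0.01  ]
side [ 1.65381297 -0.29990803  0.68390652]
240.0 ((204.5, 280.0), (14.0, 19.0), 90.0) [[195.0, 273.0], [214.0, 273.0], [214.0, 287.0], [195.0, 287.0]]
[ 0.4232 -0.0762  0.01  ]
[ 0.4401 -0.0363  0.01  ]
[ 0.5021 -0.0523  0.01  ]
[ 0.4859 -0.0906  0.01  ]
```

```bash
cd pics; python3 -c "
import cv2,numpy as np
for k in (0,1):
    a=cv2.imread(f'top_c{k}.png');b=cv2.imread(f'side_c{k}.png');print(a.shape,b.shape)
"
```

```text
(440, 520, 3) (240, 320, 3)
(600, 450, 3) (480, 720, 3)
```

View pics/top_c0.png

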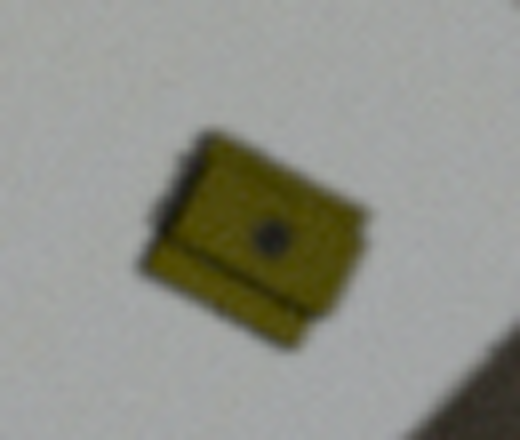

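View pics/top_c1.png

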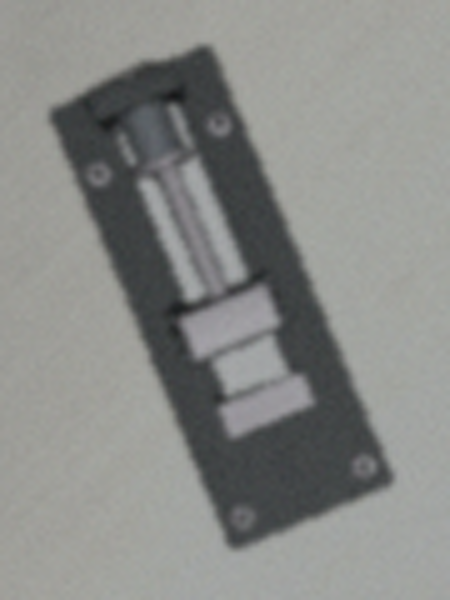

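View pics/side_c1.png

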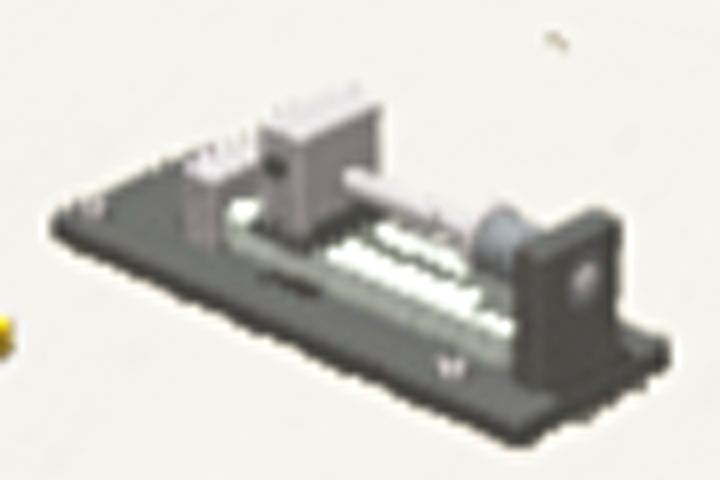

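View pics/side_c0.png

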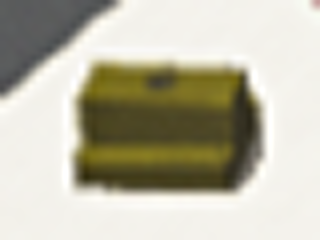

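Run:
```python
from h import *
s=pickle.load(open("pics/top0.pkl","rb"))
def P(c,o,f,z): return ray(s,[(c[0]+.5)/f-.5+o[0],(c[1]+.5)/f-.5+o[1]],z)
o=(405,225)
print("hole",P((271,238),o,8,.024))
fl=[P(c,o,8,.010) for c in((145,265),(293,348),(370,212),(212,130))]
print("flange",np.round(fl,4),np.mean(fl,0))
for i in range(4):
    d=fl[(i+1)%4]-fl[i]; print(np.hypot(*d[:2])*1e3,np.degrees(np.arctan2(d[1],d[0])))
o=(250,190)
for nm,cs,z in(("plate",((55,115),(212,48),(390,485),(235,547)),.01),("bolts",((99,174),(219,124),(364,465),(243,517)),.0105),
 ("stop",((218,403),(305,374),(314,406),(229,438)),.034),("jawtop",((180,319),(270,286),(281,325),(199,360)),.06)):
    fl=[P(c,o,5,z) for c in cs]; print(nm,np.round(fl,4).tolist(),np.mean(fl,0).round(4))
    for i in range(4):
        d=fl[(i+1)%4]-fl[i]; print("  %.1f %.2f"%(np.hypot(*d[:2])*1e3,np.degrees(np.arctan2(d[1],d[0]))))
```

```text
hole [ 0.46804082 -0.06318822  0.024     ]
flange [[ 0.4614 -0.0351  0.01  ]
 [ 0.4413 -0.0719  0.01  ]
 [ 0.4753 -0.0911  0.01  ]
 [ 0.4952 -0.0517  0.01  ]] [ 0.46832279 -0.0624323   0.01      ]
42.006650058770454 -118.59249676926395
39.05227431468256 -29.363610826388953
44.159594243327795 63.25191639319455
37.66163164523074 153.84921246205758
plate [[0.5467, 0.2881, 0.01], [0.5744, 0.2262, 0.01], [0.4017, 0.1532, 0.01], [0.3766, 0.214, 0.01]] [0.4748 0.2204 0.01  ]
  67.9 -65.91
  187.4 -157.08
  65.9 112.47
  185.6 23.53
bolts [[0.5234, 0.2702, 0.0105], [0.544, 0.2229, 0.0105], [0.4095, 0.1636, 0.0105], [0.3884, 0.2111, 0.0105]] [0.4663 0.2169 0.0105]
  51.6 -66.45
  147.0 -156.19
  52.0 113.94
  147.3 23.67
stop [[0.4331, 0.2209, 0.034], [0.4448, 0.1874, 0.034], [0.4324, 0.1837, 0.034], [0.4196, 0.2164, 0.034]] [0.4325 0.2021 0.034 ]
  35.5 -70.81
  12.9 -163.50
  35.1 111.36
  14.2 18.33
jawtop [[0.4645, 0.235, 0.06], [0.4775, 0.2011, 0.06], [0.4628, 0.1967, 0.06], [0.4491, 0.2275, 0.06]] [0.4635 0.2151 0.06  ]
  36.2 -69.05
  15.3 -163.45
  33.7 113.91
  17.1 25.73
```

Measurements:

| Item | Position | Yaw | Check |
|---|---|---|---|
| Block | (0.468, -0.063) | -27.7° | Measured sides 42–44 × 38–39 mm, against 44 × 40 given |
| Seat | (0.457, 0.2126) | 23.5° | Plate, stop and jaw agree within 1 mm |

I'll move above the block.

Emit:
send_rows(
  rows=[18.5,28.7,-3,0,0,-2.9,0.75,18.5,28.7,-3,0,0,-2.9,0.75,18.5,28.7,-3,0,0,-2.9,0.75,18.5,28.7,-3,0,0,-2.9,0.75,18.5,28.7,-3,0,0,-2.9,0.75,18.5,28.7,-3,0,0,-2.9,0.75,18.5,28.7,-3,0,0,-2.9,0.75,18.5,28.7,-3,0,0,-2.9,0.75],
)

```text
time: 1.1
tool_pos: [0.3212, -0.2913, 0.1462]
ee_rot: [3.141, 0.001, -1.658]
wrist_force: [-0.3, 0.1, -1.1]
width: 0.0702
```

Emit:
send_rows(
  rows=[18.5,28.7,-3,0,0,-2.9,0.75,18.5,28.7,-3,0,0,-2.9,0.75,18.5,28.7,-3,0,0,-2.9,0.75,18.5,28.7,-3,0,0,-2.9,0.75,18.5,28.7,-3,0,0,-2.9,0.75,18.5,28.7,-3,0,0,-2.9,0.75,18.5,28.7,-3,0,0,-2.9,0.75,0,0,0,0,0,0,0.75],
)

```text
time: 2.1
tool_pos: [0.4504, -0.09, 0.1249]
ee_rot: [3.14, -0.0, -2.006]
wrist_force: [0.0, -0.4, -0.2]
width: 0.0706
```

Emit:
send_rows(
  rows=[9,13.5,-5,0,0,-1.4,0.75,9,13.5,-10,0,0,-1.4,0.75,0,0,-15,0,0,0,0.75,0,0,-15,0,0,0,0.75,0,0,-15,0,0,0,0.75,0,0,-15,0,0,0,0.75,0,0,0,0,0,0,0.75,0,0,0,0,0,0,0.75],
)

```text
time: 3.1
tool_pos: [0.4687, -0.0648, 0.0511]
ee_rot: [-3.141, 0.0, -2.059]
wrist_force: [-0.6, -0.8, 0.2]
width: 0.0704
```

```bash
cat > look.py <<'E'
import sys
from bench import *
from h import *
t=sys.argv[1]; boxes=eval(sys.argv[2]) # {name:(x0,y0,x1,y1)}
for n,b in boxes.items():
    s=snapshot(n); pickle.dump(s,open(f"pics/{n}_{t}.pkl","wb")); c=s["color"][b[1]:b[3],b[0]:b[2],::-1]
    f=min(800//c.shape[1],600//c.shape[0]); cv2.imwrite(f"pics/{n}_{t}.png",cv2.resize(c,None,fx=f,fy=f,interpolation=cv2.INTER_CUBIC)); print(n,f)
o=get_obs(); print({k:o[k].round(4) if hasattr(o[k],'round') else o[k] for k in("time","tool_pos","ee_rot","width","wrist_force")})
E
python3 look.py a "{'side':(160,230,260,305)}"
```

```text
side 8
{'time': 3.15, 'tool_pos': array([ 0.469 , -0.0648,  0.0515]), 'ee_rot': array([-3.1403e+00,  2.0000e-04, -2.0590e+00]), 'width': 0.0705571815747743, 'wrist_force': array([ 0.8828,  0.2132, -0.4967])}
```

View pics/side_a.png

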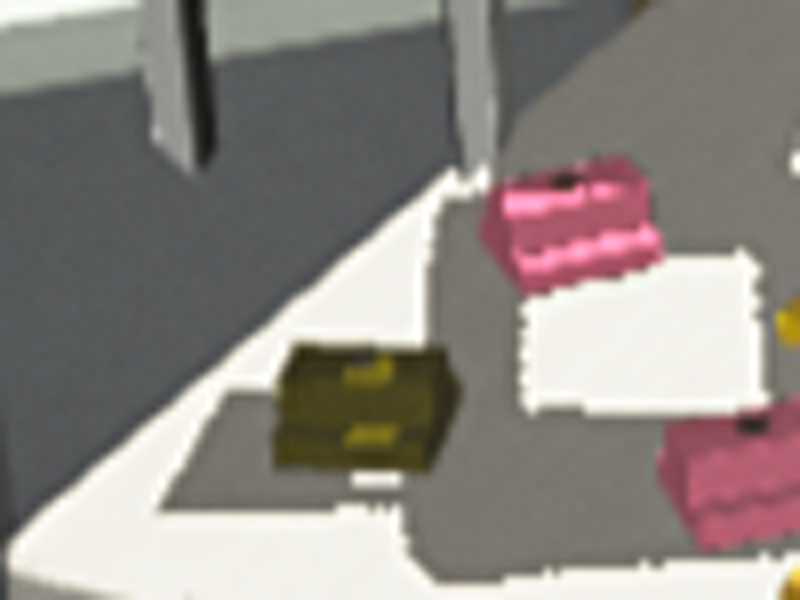

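The open fingers straddle the olive block at crop (365,405). I'll cross-check the block's top centre from the side view.

Run:
```python
from h import *
s=pickle.load(open("pics/side0.pkl","rb"))
print(ray(s,(204.6,274.3),.024))
for c,z in (((78,185),0),((245,188),0),((80,150),.01),((250,150),.01),((80,100),.024),((238,100),.024),((97,68),.024),((240,68),.024)):
    print(c,ray(s,((c[0]+.5)/8-.5+185,(c[1]+.5)/8-.5+265),z).round(4))
```

```text
[ 0.4630554  -0.06253859  0.024     ]
(78, 185) [ 0.471  -0.0896  0.    ]
(245, 188) [ 0.4906 -0.0474  0.    ]
(80, 150) [ 0.4695 -0.0878  0.01  ]
(250, 150) [ 0.4878 -0.0445  0.01  ]
(80, 100) [ 0.4668 -0.0859  0.024 ]
(238, 100) [ 0.4838 -0.0458  0.024 ]
(97, 68) [ 0.4506 -0.0774  0.024 ]
(240, 68) [ 0.4661 -0.0407  0.024 ]
```

The side view gives a top-face centre of (0.467, -0.0625), which agrees. Next I descend and grip.

Emit:
send_rows(
  rows=[-1,2,-15,0,0,0,0.75,0,0,-15,0,0,0,0.75,0,0,-11,0,0,0,0.75,0,0,-5,0,0,0,0.75,0,0,0,0,0,0,0.75,0,0,0,0,0,0,0.3,0,0,0,0,0,0,0.3,0,0,0,0,0,0,0.3],
)

```text
time: 4.15
tool_pos: [0.4677, -0.0627, 0.0052]
ee_rot: [-3.141, 0.0, -2.059]
wrist_force: [-0.5, 0.2, 0.1]
width: 0.044
```

Emit:
send_rows(
  rows=[0,0,0,0,0,0,0.3,0,0,0,0,0,0,0.3,0,0,0,0,0,0,0.3,0,0,10,0,0,0,0.3,0,0,15,0,0,0,0.3,0,0,15,0,0,0,0.3,0,0,15,0,0,0,0.3,0,0,10,0,0,0,0.3],
)

```text
time: 5.15
tool_pos: [0.468, -0.0628, 0.0715]
ee_rot: [-3.14, 0.0, -2.059]
wrist_force: [-0.1, -0.5, -0.2]
width: 0.0283
```

```bash
python3 look.py b "{'side':(160,210,260,285),'top':(380,210,480,285)}"
```

```text
side 8
top 8
{'time': 5.25, 'tool_pos': array([ 0.4685, -0.0629,  0.0716]), 'ee_rot': array([-3.1385e+00,  6.0000e-04, -2.0590e+00]), 'width': 0.02829446424336428, 'wrist_force': array([-0.0228, -0.2204, -0.0998])}
```

View pics/side_b.png

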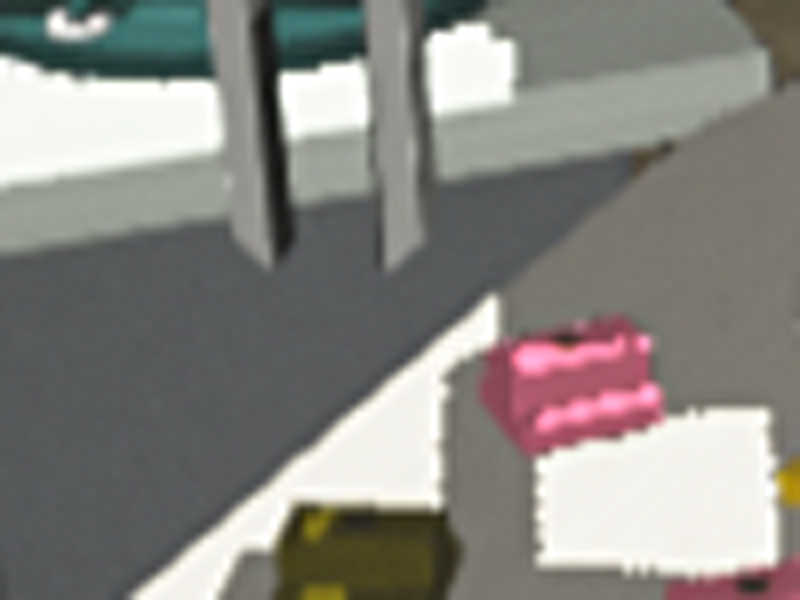

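The fingers ended at 28 mm with no block between them, so the grip slipped and the block is still on the worktop. I'll measure it again.

View pics/top_b.png

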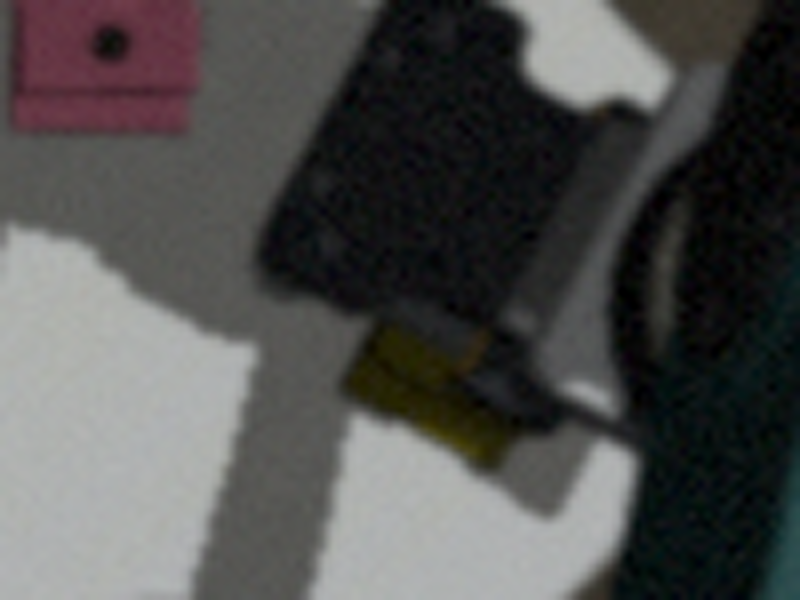

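Run:
```python
from h import *
a=pickle.load(open("pics/side0.pkl","rb"))
b=pickle.load(open("pics/side_b.pkl","rb"))
f=[cv2.resize(i["color"][255:300,180:230,::-1],None,fx=8,fy=8,interpolation=cv2.INTER_CUBIC) for i in(a,b)]
cv2.imwrite("pics/cmp.png",np.hstack(f))
```

```text
(no output)
```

View pics/cmp.png

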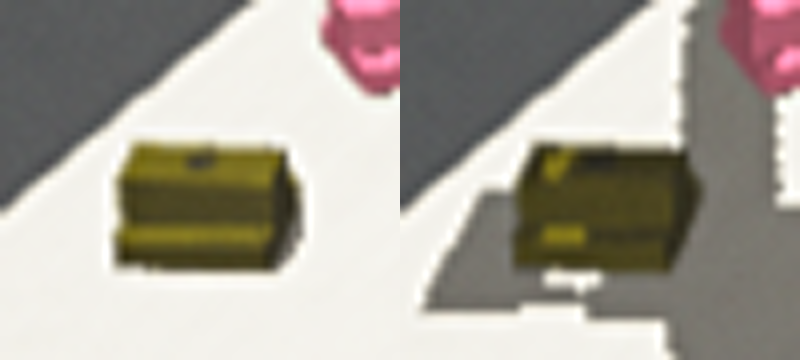

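The block hasn't moved: its near edge is at the same pixels, within 0.5 px. This time I'll go lower and command the gripper fully shut for full force.

Emit:
send_rows(
  rows=[0,0,0,0,0,0,0.7,0,0,0,0,0,0,0.7,0,0,-15,0,0,0,0.7,0,0,-15,0,0,0,0.7,0,0,-15,0,0,0,0.7,0,0,-15,0,0,0,0.7,0,0,-7,0,0,0,0.7,0,0,-2.5,0,0,0,0.7],
)

```text
time: 6.25
tool_pos: [0.4671, -0.0626, -0.0003]
ee_rot: [3.141, -0.0, -2.059]
wrist_force: [0.3, -0.3, 0.0]
width: 0.066
```

Emit:
send_rows(
  rows=[0,0,0,0,0,0,0,0,0,0,0,0,0,0,0,0,0,0,0,0,0,0,0,0,0,0,0,0,0,0,0,0,0,0,0,0,0,0,0,0,0,0,0,0,0,0,0,0,0,0,0,0,0,0,0,0],
)

```text
time: 7.25
tool_pos: [0.4674, -0.0626, 0.0003]
ee_rot: [3.142, -0.0, -2.059]
wrist_force: [-0.5, 0.1, 0.1]
width: 0.0003
```

It closed fully on nothing, so I need to see why.

```bash
python3 look.py c "{'side':(160,210,260,285),'top':(380,210,480,285)}"
```

```text
side 8
top 8
{'time': 7.35, 'tool_pos': array([ 4.674e-01, -6.270e-02,  3.000e-04]), 'ee_rot': array([ 3.1416e+00, -1.0000e-04, -2.0591e+00]), 'width': 0.00039803649965130676, 'wrist_force': array([-0.0917, -0.0944,  0.4032])}
```

View pics/side_c.png

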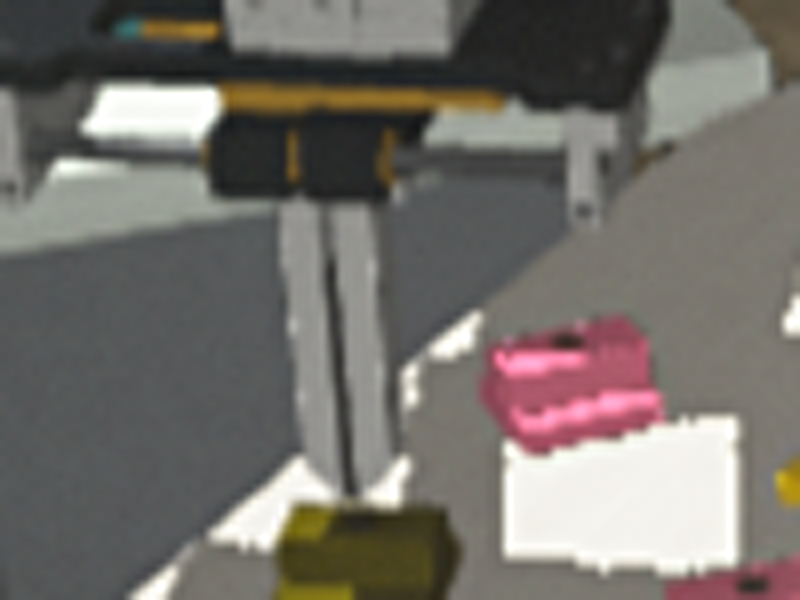

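View pics/top_c.png

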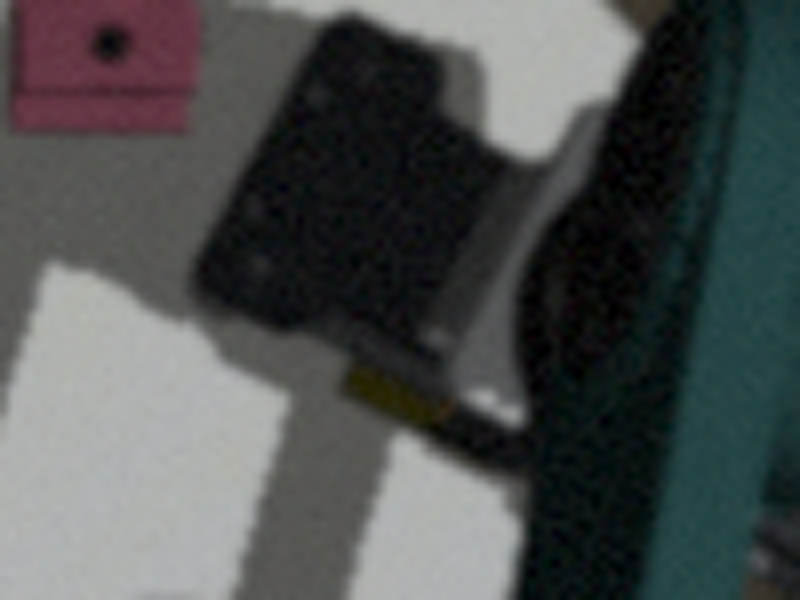

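```bash
python3 - <<'E'
from h import *
s=pickle.load(open("pics/side_c.pkl","rb"))
print(proj(s,[[.4674,-.0627,.0003],[.4674,-.0627,.024],[.4674,-.0627,.0515],[.4674,-.0627,.1],[.468,-.063,0.024]]))
print([ray(s,(203.2,272),z).round(3) for z in(0,.012,.024)])
E
python3 - <<'E'
from bench import *
s=snapshot("top")
import cv2,pickle
cv2.imwrite("pics/top_full.png",s["color"][:,:,::-1])
s=snapshot("side");cv2.imwrite("pics/side_z.png",cv2.resize(s["color"][100:300,100:340,::-1],None,fx=3,fy=3,interpolation=2))
E
```

```text
[[205.84407715 284.45957583]
 [204.99933463 275.18961487]
 [204.00259905 264.25172599]
 [202.1999486  244.46995942]
 [204.93145782 275.33663195]]
[array([ 0.408, -0.054,  0.   ]), array([ 0.43 , -0.059,  0.012]), array([ 0.451, -0.063,  0.024])]
```

View pics/side_z.png

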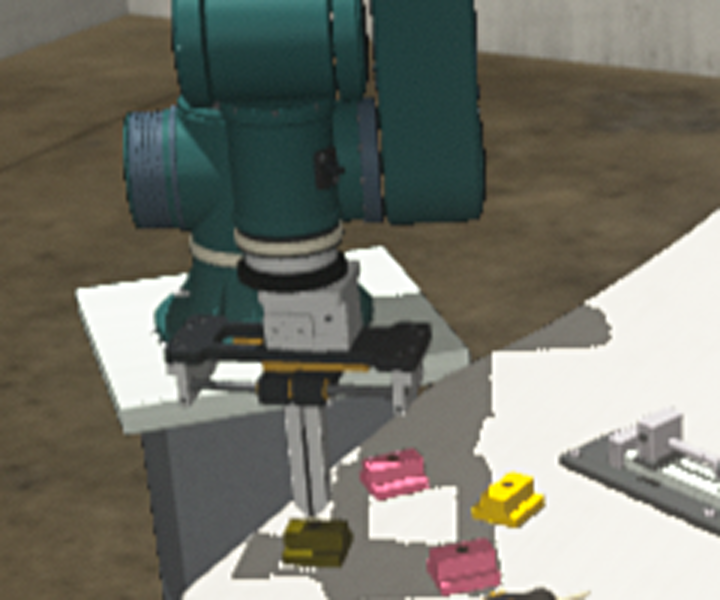

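View pics/top_full.png

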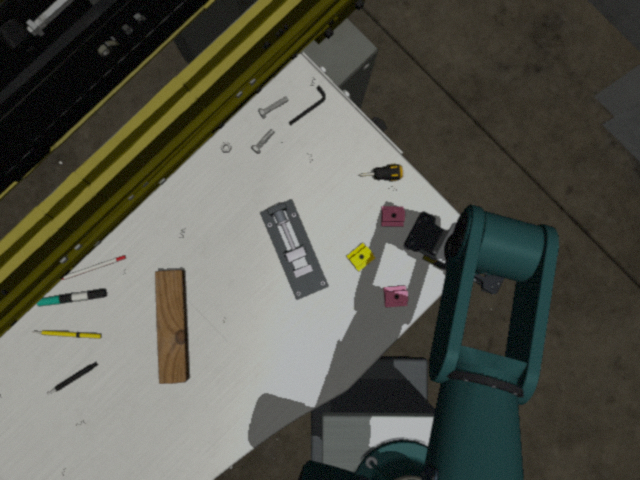

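In the side view the shut fingertips are at (203,272), but the reported TCP should project to (206,284). The real tip looks about 30 mm higher than reported. I'll check this with points on the gripper body and in the arm-start image.

```bash
python3 - <<'E'
from h import *
a=pickle.load(open("pics/top_c.pkl","rb"));b=pickle.load(open("pics/side_c.pkl","rb"))
def tri(u,v):
    Ps=[]
    for s in(a,b):
        K,R,t=cam(s);Ps.append(K@np.c_[R,t])
    X=cv2.triangulatePoints(Ps[0],Ps[1],np.array(u,float).reshape(2,1),np.array(v,float).reshape(2,1)); X=(X[:3]/X[3]).ravel()
    return X,proj(a,X)-u,proj(b,X)-v
print(tri((421.9,211.5),(244,208)))
th=-2.059; ux=-np.array([np.cos(th),np.sin(th)]); uy=np.array([-ux[1],ux[0]])
for l in(.0885,):
  for w in(.0375,-.0375):
    for z in(.097,.127):
      p=np.r_[np.array([.4674,-.0627])+l*ux+w*uy,z]; print(l,w,z,p.round(3),proj(a,p).round(1),proj(b,p).round(1))
E
python3 - <<'E'
import cv2,pickle
s=pickle.load(open("pics/side_c.pkl","rb"))
cv2.imwrite("pics/side_zz.png",cv2.resize(s["color"][190:290,140:270,::-1],None,fx=6,fy=6,interpolation=2))
E
```

```text
(array([0.53416978, 0.01083837, 0.19990751]), array([[-3.59393822, -1.30597528]]), array([[-2.57358149, -0.28311535]]))
0.0885 0.0375 0.097 [0.476 0.033 0.097] [[395.2 248.1]] [[245.9 239.8]]
0.0885 0.0375 0.127 [0.476 0.033 0.127] [[397.8 247.3]] [[245.2 227.4]]
0.0885 -0.0375 0.097 [ 0.542 -0.002  0.097] [[414.5 212.3]] [[239.2 255.2]]
0.0885 -0.0375 0.127 [ 0.542 -0.002  0.127] [[417.6 210.5]] [[238.4 242.4]]
```

View pics/side_zz.png

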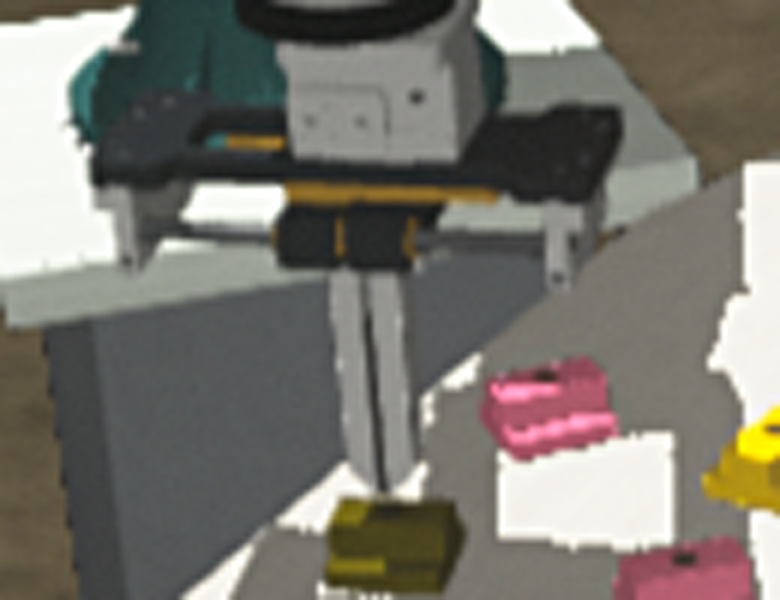

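Run:
```python
from h import *
a=pickle.load(open("pics/top_c.pkl","rb"));b=pickle.load(open("pics/side_c.pkl","rb"))
def tri(u,v):
    Ps=[]
    for s in(a,b):
        K,R,t=cam(s);Ps.append(K@np.c_[R,t])
    X=cv2.triangulatePoints(Ps[0],Ps[1],np.array(u,float).reshape(2,1),np.array(v,float).reshape(2,1)); X=(X[:3]/X[3]).ravel()
    return X.round(4),(proj(a,X)-u).round(1),(proj(b,X)-v).round(1)
print(tri((421,212),(238,222)));print(tri((404.5,246),(243.3,208.5)))
th=-2.059; ux=-np.array([np.cos(th),np.sin(th)])
print(np.array([.4674,-.0627])+.0885*ux)
```

```text
(array([0.5348, 0.0011, 0.17  ]), array([[-0.4, -0.1]]), array([[-0.3, -0. ]]))
(array([0.4764, 0.0299, 0.1727]), array([[-0.7, -0.2]]), array([[-0.5, -0. ]]))
[0.50891006 0.01546115]
```

The gripper body triangulates within about 3 mm of the reported x and y. Both images, at two heights, put the fingertips about 30 mm above the reported z. The shut fingers closing over the 24 mm block without contact confirms it. I'll trust vision for z: open, then lower carefully while watching the force.

Emit:
send_rows(
  rows=[0,0,0,0,0,0,0.7,0,0,0,0,0,0,0.7,0,0,0,0,0,0,0.7,0,0,0,0,0,0,0.7,0,0,0,0,0,0,0.7,0,0,0,0,0,0,0.7,0,0,-8,0,0,0,0.7,0,0,-8,0,0,0,0.7],
)

```text
time: 8.45
tool_pos: [0.4672, -0.0626, -0.0164]
ee_rot: [3.141, -0.0, -2.059]
wrist_force: [0.3, 0.7, 0.1]
width: 0.0655
```

```bash
python3 look.py d "{'side':(160,220,260,295)}"
```

```text
side 8
{'time': 8.5, 'tool_pos': array([ 0.4661, -0.0623, -0.0177]), 'ee_rot': array([ 3.1387e+00, -8.0000e-04, -2.0591e+00]), 'width': 0.06545850727363281, 'wrist_force': array([-0.0368, -0.7461, -1.292 ])}
```

View pics/side_d.png

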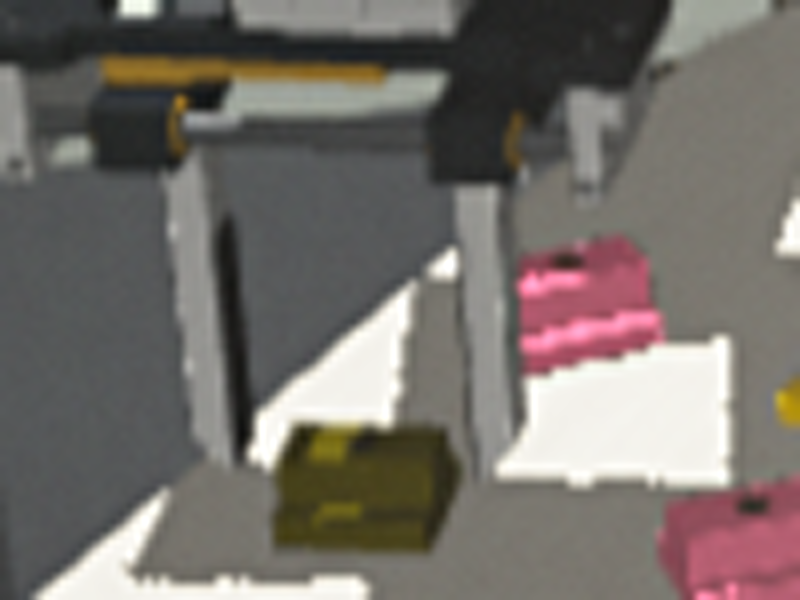

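The tips are at about (187,278) and (221,280), so true z is about 0.014 and they straddle the block. I'll lower 9 mm more and grip.

Emit:
send_rows(
  rows=[0,0,-5,0,0,0,0.7,0,0,-4,0,0,0,0.7,0,0,0,0,0,0,0,0,0,0,0,0,0,0,0,0,0,0,0,0,0,0,0,0,0,0,0,0,0,0,0,0,0,0,0,0,0,0,0,0,0,0],
)

```text
time: 9.5
tool_pos: [0.4677, -0.0627, -0.0244]
ee_rot: [-3.141, 0.0, -2.059]
wrist_force: [-0.9, -0.2, 0.4]
width: 0.0435
```

The grip holds at 43.5 mm. Next I lift and carry the block to a staging point over the stop, at seat x = -30 mm.

Emit:
send_rows(
  rows=[0,0,30,0,0,0,0,0,0,40,0,0,0,0,-3.8,26.3,0,0,0,5.14,0,-3.8,26.3,0,0,0,5.14,0,-3.8,26.3,0,0,0,5.14,0,-3.8,26.3,0,0,0,5.14,0,-3.8,26.3,0,0,0,5.14,0,-3.8,26.3,0,0,0,5.14,0],
)

```text
time: 10.5
tool_pos: [0.4437, 0.0959, 0.0445]
ee_rot: [3.14, -0.0, -1.518]
wrist_force: [-0.5, -0.1, -2.1]
width: 0.0435
```

Emit:
send_rows(
  rows=[-3.8,26.3,0,0,0,5.14,0,-3.8,26.3,0,0,0,5.14,0,-3.8,26.3,0,0,0,5.14,0,-3.8,26.3,0,0,0,5.14,0,0,0,0,0,0,0,0,0,0,0,0,0,0,0,0,0,0,0,0,0,0,0,0,0,0,0,0,0],
)

```text
time: 11.5
tool_pos: [0.4296, 0.1997, 0.0453]
ee_rot: [3.142, -0.0, -1.163]
wrist_force: [-0.2, 0.2, -2.2]
width: 0.0435
```

```bash
python3 look.py e "{'side':(270,190,370,265),'top':(240,180,400,300)}"
```

```text
side 8
top 5
{'time': 11.6, 'tool_pos': array([0.4296, 0.1999, 0.0453]), 'ee_rot': array([-3.1415e+00, -2.0000e-04, -1.1630e+00]), 'width': 0.043908959885839344, 'wrist_force': array([ 0.1993, -1.2174, -2.3122])}
```

View pics/side_e.png

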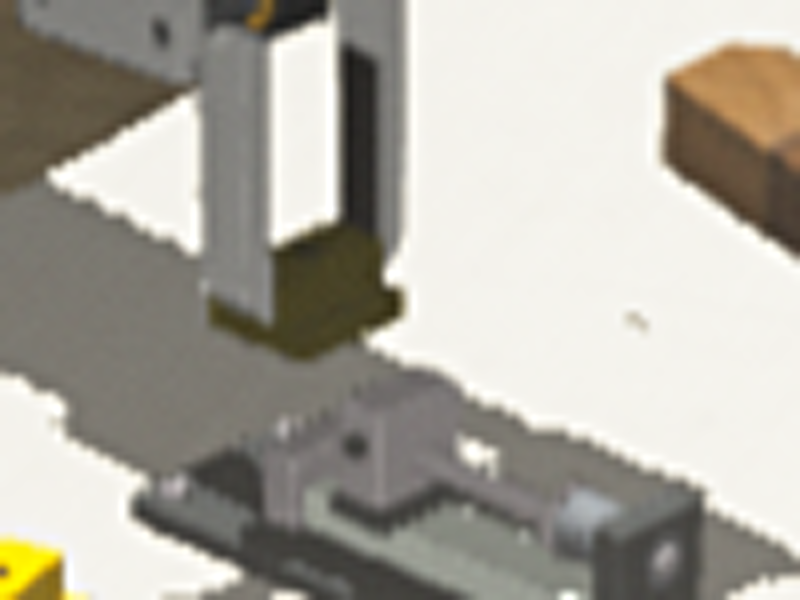

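View pics/top_e.png

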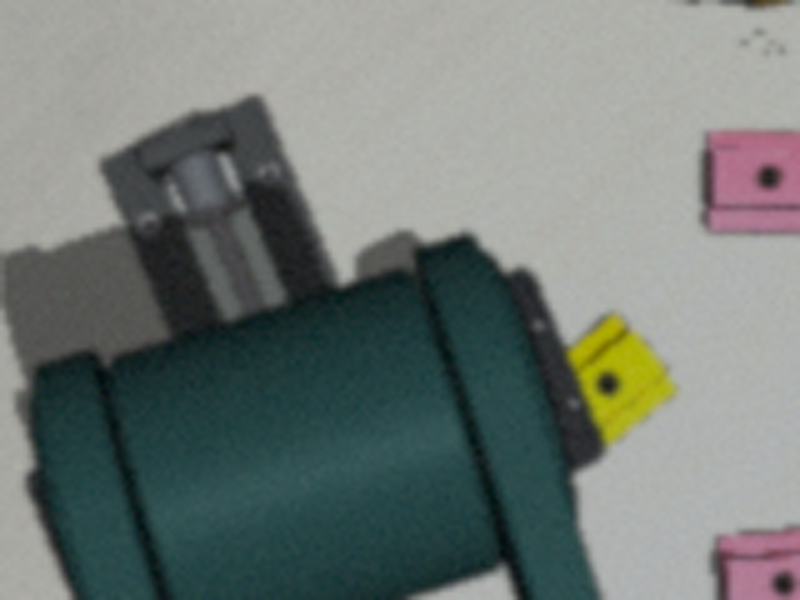

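The block is held level above the stop, with its nearest bottom corner at (307.5,234.6) in the full side image. I'll check those corners against the expected pose.

Run:
```python
from h import *
b=pickle.load(open("pics/side_e.pkl","rb"))
th=-1.163+np.pi/2; ex=np.array([np.cos(th),np.sin(th)]); ey=np.array([-ex[1],ex[0]]); print(np.degrees(th))
for z in(.065,.07,.075):
  for sx,sy in((1,-1),(1,1),(-1,-1)):
    p=np.r_[np.array([.4296,.1999])+sx*.02*ex+sy*.022*ey,z]; print(z,sx,sy,proj(b,p).round(1))
c=np.array([.457,.2126]);
# fixture expected corners check
for nm,x,y,z in(("stop near top",-20,-18,12),("stop -y -x top",-34,-18,12),("jaw near top",-2+18,-18,38),("jaw -x -y top",-2,-18,38),("stop bottom",-20,-18,-12)):
    p=np.r_[c+x/1e3*ex+y/1e3*ey,.022+z/1e3]; q=proj(b,p)[0]; print(nm,q.round(1),((q-[270,190])*8).round())
```

```text
23.365008426285257
0.065 1 -1 [[307.4 237.6]]
0.065 1 1 [[320.3 231.9]]
0.065 -1 -1 [[295.5 232.6]]
0.07 1 -1 [[307.4 235.7]]
0.07 1 1 [[320.3 230. ]]
0.07 -1 -1 [[295.4 230.7]]
0.075 1 -1 [[307.4 233.8]]
0.075 1 1 [[320.3 228.1]]
0.075 -1 -1 [[295.4 228.8]]
stop near top [306.  247.5] [288. 460.]
stop -y -x top [301.8 245.7] [254. 445.]
jaw near top [316.9 242.3] [375. 418.]
jaw -x -y top [311.4 239.9] [331. 400.]
stop bottom [306.  256.4] [288. 531.]
```

The block corners match the expected pose within 1 px, with the base at z ≈ 0.071. The fixture corners look about 1.5 px off, so I'll overlay the predicted fixture on the first images as a check.

```bash
cat > ov.py <<'E'
from h import *
import sys
cx,cy,th=float(sys.argv[1]),float(sys.argv[2]),np.radians(float(sys.argv[3]))
ex=np.array([np.cos(th),np.sin(th)]); ey=np.array([-ex[1],ex[0]])
out=[]
for n,o,f in(("top",(250,190,340,310),5),("side",(280,225,370,285),8)):
    s=pickle.load(open(f"pics/{n}0.pkl","rb")); im=cv2.resize(s["color"][o[1]:o[3],o[0]:o[2],::-1],None,fx=f,fy=f,interpolation=2).copy()
    for col,x0,x1,y,z in(((0,0,255),-34,-20,18,12),((0,200,0),-2,16,18,38),((255,0,0),-75,115,35,-12)):
        P=[np.r_[np.array([cx,cy])+a/1e3*ex+b/1e3*ey,.022+z/1e3] for a,b in((x0,-y),(x1,-y),(x1,y),(x0,y))]
        q=((proj(s,np.array(P))-o[:2]+.5)*f-.5).round().astype(int); cv2.polylines(im,[q],True,col,1)
    cv2.imwrite(f"pics/ov_{n}.png",im)
E
python3 ov.py .457 .2126 23.5
```

```text
(no output)
```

View pics/ov_side.png

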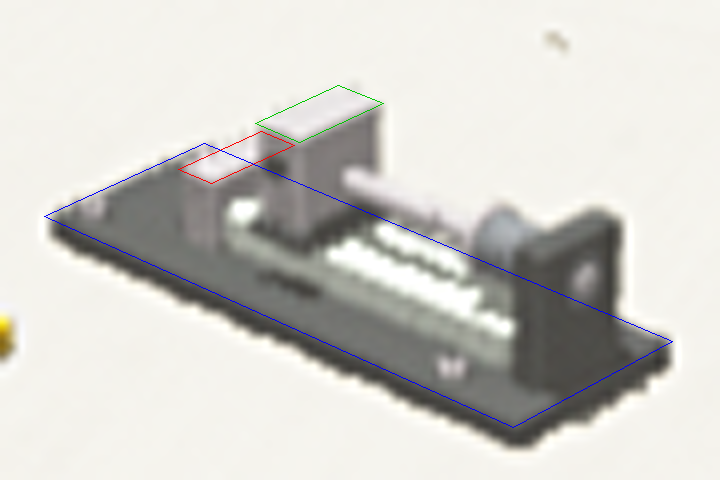

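View pics/ov_top.png

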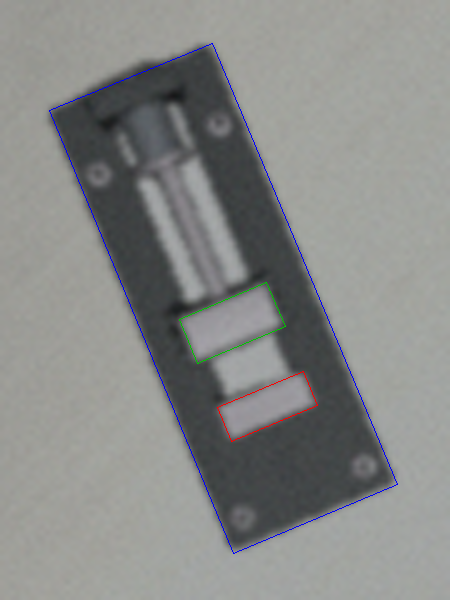

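The overlay fits the fixture in both views within about 1 mm, so the seat estimate stands. I'll lower the block so its base is about 4 mm above the stop top, in front of the jaw.

Emit:
send_rows(
  rows=[0,0.6,-10,0,0,0,0,0,0,-10,0,0,0,0,0,0,-8,0,0,0,0,0,0,-4,0,0,0,0,0,0,0,0,0,0,0,0,0,0,0,0,0,0,3.9,1.7,0,0,0,0,0,3.9,1.7,0,0,0,0,0],
)

```text
time: 12.6
tool_pos: [0.4373, 0.2044, 0.0136]
ee_rot: [3.141, -0.0, -1.162]
wrist_force: [-2.4, -0.8, 1.3]
width: 0.0436
```

```bash
python3 look.py f "{'side':(270,190,370,265)}"
```

```text
side 8
{'time': 12.65, 'tool_pos': array([0.4373, 0.2044, 0.0135]), 'ee_rot': array([ 3.1405e+00, -1.0000e-04, -1.1621e+00]), 'width': 0.04341007053720949, 'wrist_force': array([-2.4294, -1.695 ,  0.305 ])}
```

View pics/side_f.png

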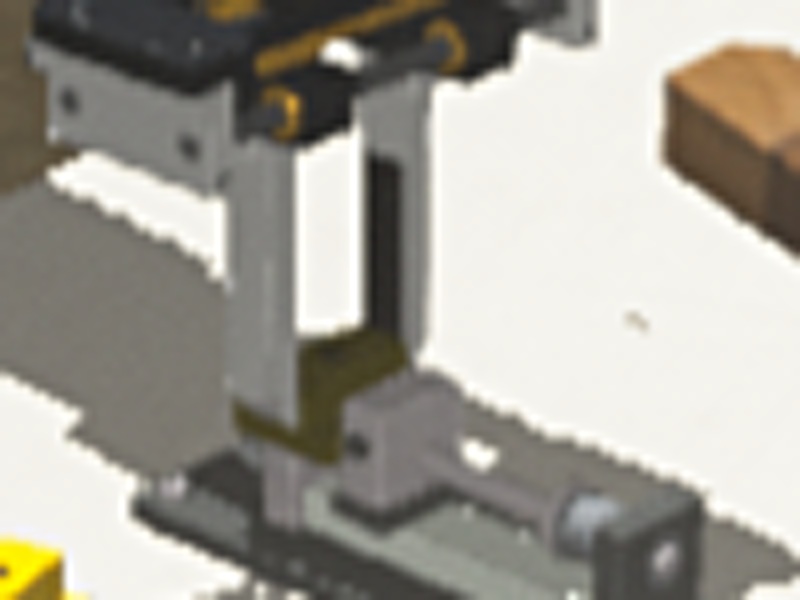

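The block has met the jaw at seat x ≈ -21.3 mm, as predicted, with about 3 N of reaction. I'll raise it 2 mm for clearance over the stop and press the jaw back.

Emit:
send_rows(
  rows=[0,0,2,0,0,0,0,3.5,1.5,0,0,0,0,0,3.5,1.5,0,0,0,0,0,3.5,1.5,0,0,0,0,0,3.5,1.5,0,0,0,0,0,3.5,1.5,0,0,0,0,0,3.5,1.5,0,0,0,0,0,2.5,1.1,0,0,0,0,0],
)

```text
time: 13.65
tool_pos: [0.4598, 0.2143, 0.015]
ee_rot: [3.139, 0.0, -1.162]
wrist_force: [-6.0, -1.6, 0.2]
width: 0.0439
```

```bash
python3 look.py g "{'side':(270,190,370,265)}"
```

```text
side 8
{'time': 13.7, 'tool_pos': array([0.4601, 0.2144, 0.015 ]), 'ee_rot': array([ 3.1393e+00,  3.0000e-04, -1.1620e+00]), 'width': 0.04358544152866715, 'wrist_force': array([-4.2749, -1.2504, -0.2292])}
```

View pics/side_g.png

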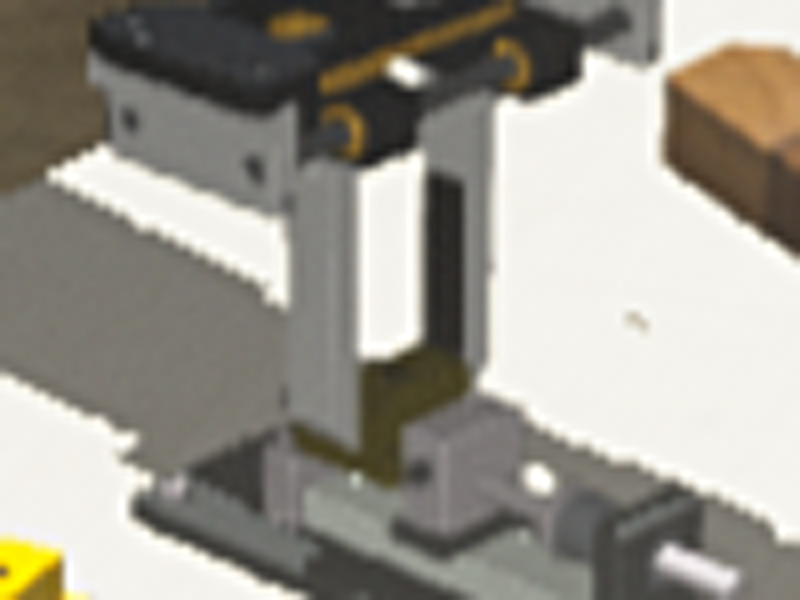

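The jaw is pressed back and the rod sticks out at the rear. The block is at seat x ≈ 3–3.6 mm. I'll push 1.5 mm more and lower slowly to the bed.

Emit:
send_rows(
  rows=[1.4,0.6,0,0,0,0,0,0,0,-4,0,0,0,0,0,0,-4,0,0,0,0,0,0,-3,0,0,0,0,0,0,-2,0,0,0,0,0,0,-1.5,0,0,0,0,0,0,0,0,0,0,0,0,0,0,0,0,0,0],
)

```text
time: 14.7
tool_pos: [0.4614, 0.2148, 0.0007]
ee_rot: [3.14, -0.0, -1.162]
wrist_force: [-5.2, -2.4, 0.1]
width: 0.0437
```

```bash
python3 look.py hh "{'side':(270,200,370,275)}"
```

```text
side 8
{'time': 14.75, 'tool_pos': array([0.4614, 0.2148, 0.0007]), 'ee_rot': array([ 3.1396e+00, -1.0000e-04, -1.1620e+00]), 'width': 0.0438443993362594, 'wrist_force': array([-6.6317, -2.0567, -0.3729])}
```

View pics/side_hh.png

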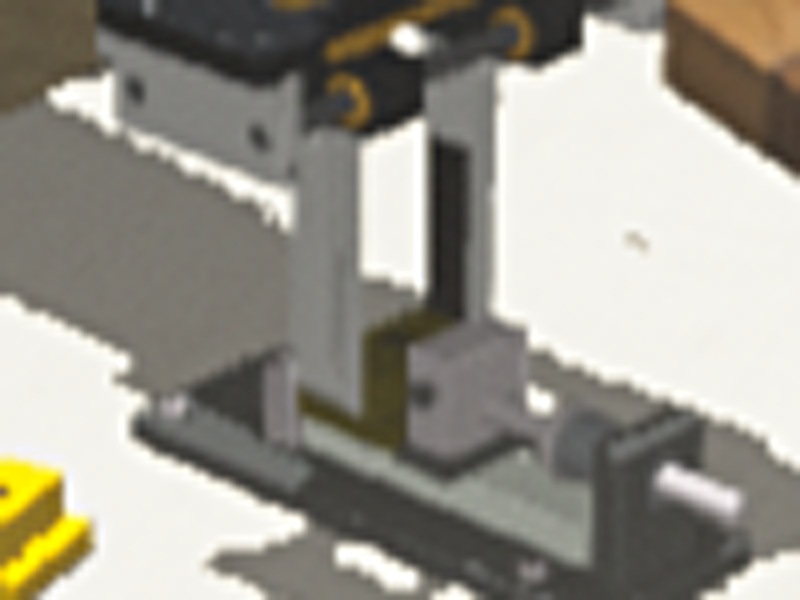

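The block is down between the stop and the jaw, with roughly 2–3 mm to go. I'll lower in 1 mm steps until the bed answers.

Emit:
send_rows(
  rows=[0,0,-1,0,0,0,0,0,0,-1,0,0,0,0,0,0,0,0,0,0,0,0,0,0,0,0,0,0,0,0,0,0,0,0,0,0,0,0,0,0,0,0,0,0,0,0,0,0,0,0,0,0,0,0,0,0],
)

```text
time: 15.75
tool_pos: [0.4615, 0.2148, -0.0012]
ee_rot: [3.14, -0.0, -1.162]
wrist_force: [-5.3, -2.0, 0.7]
width: 0.044
```

Emit:
send_rows(
  rows=[0,0,-1,0,0,0,0,0,0,0,0,0,0,0,0,0,0,0,0,0,0,0,0,0,0,0,0,0,0,0,-0.7,0,0,0,0,0,0,0,0,0,0,0,0,0,0,0,0,0,0,0,0,0,0,0,0,0],
)

```text
time: 16.75
tool_pos: [0.4615, 0.2149, -0.0024]
ee_rot: [3.14, -0.0, -1.162]
wrist_force: [-6.1, -3.4, 3.3]
width: 0.0438
```

The bed answers with +3.3 N at z = -0.0024, exactly the predicted height. I'll press 0.5 mm more and release.

Emit:
send_rows(
  rows=[0,0,-0.5,0,0,0,0,0,0,0,0,0,0,0,0,0,0,0,0,0,0.65,0,0,0,0,0,0,0.65,0,0,0,0,0,0,0.65,0,0,0,0,0,0,0.65,0,0,0,0,0,0,0.65,0,0,0,0,0,0,0.65],
)

```text
time: 17.75
tool_pos: [0.4621, 0.2151, -0.0034]
ee_rot: [-3.142, -0.0, -1.162]
wrist_force: [0.1, 0.1, -0.5]
width: 0.0611
```

```bash
python3 look.py i "{'side':(270,200,370,275)}"
```

```text
side 8
{'time': 17.8, 'tool_pos': array([ 0.4621,  0.2151, -0.0034]), 'ee_rot': array([-3.1415e+00, -1.0000e-04, -1.1619e+00]), 'width': 0.06102084463159368, 'wrist_force': array([-0.1626, -0.0253, -0.8294])}
```

View pics/side_i.png

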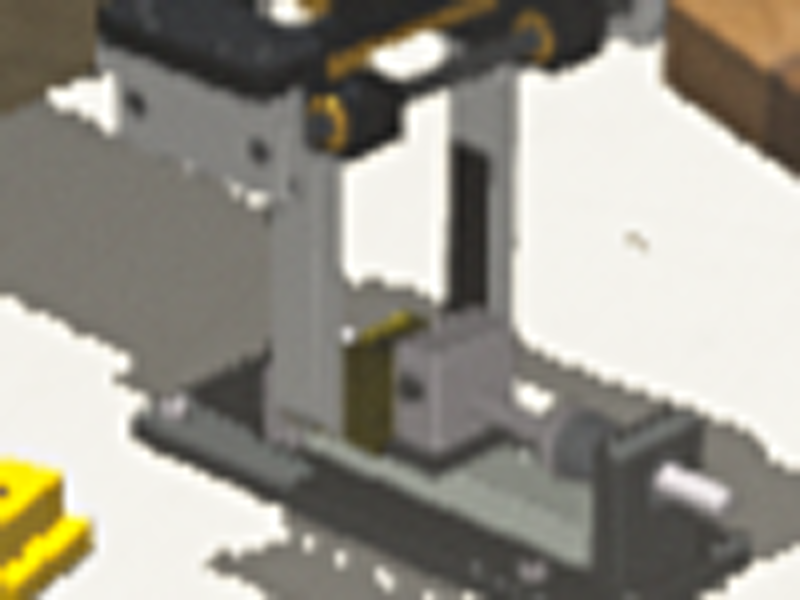

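Released: the jaw pushed the block back onto the stop and the wrist force is near zero. I'll go straight up, then back away to see the result.

Emit:
send_rows(
  rows=[0,0,8,0,0,0,0.65,0,0,15,0,0,0,0.65,0,0,25,0,0,0,0.65,0,0,35,0,0,0,0.65,0,0,35,0,0,0,0.65,-10,-40,20,0,0,0,0.65,-10,-50,0,0,0,0,0.65,-10,-50,0,0,0,0,0.65],
)

```text
time: 18.8
tool_pos: [0.4324, 0.0739, 0.1366]
ee_rot: [-3.138, -0.002, -1.161]
wrist_force: [0.1, -0.8, 0.5]
width: 0.0612
```

Emit:
send_rows(
  rows=[-10,-50,0,0,0,0,0.65,-10,-50,0,0,0,0,0.65,-10,-50,0,0,0,0,0.65,-10,-50,0,0,0,0,0.65,0,0,0,0,0,0,0.65,0,0,0,0,0,0,0.65,0,0,0,0,0,0,0.65,0,0,0,0,0,0,0.65],
)

```text
time: 19.8
tool_pos: [0.3924, -0.1238, 0.1347]
ee_rot: [-3.141, -0.0, -1.16]
wrist_force: [0.2, 0.1, -0.7]
width: 0.0613
```

```bash
python3 look.py j "{'side':(270,210,370,285),'top':(250,190,350,310)}"
python3 - <<'E'
from h import *
for n in("top","side"):
    s=pickle.load(open(f"pics/{n}_j.pkl","rb")); cv2.imwrite(f"pics/full_{n}_j.png",s["color"][:,:,::-1])
E
```

```text
side 8
top 5
{'time': 19.9, 'tool_pos': array([ 0.3923, -0.1241,  0.1346]), 'ee_rot': array([ 3.1416,  0.    , -1.1601]), 'width': 0.060769302884373134, 'wrist_force': array([0.5269, 0.5133, 0.4201])}
```

View pics/side_j.png

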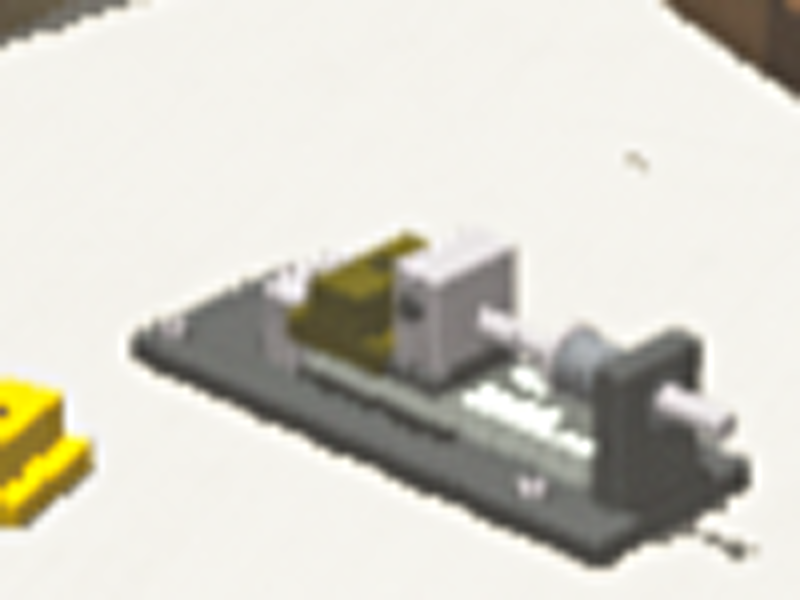

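View pics/top_j.png

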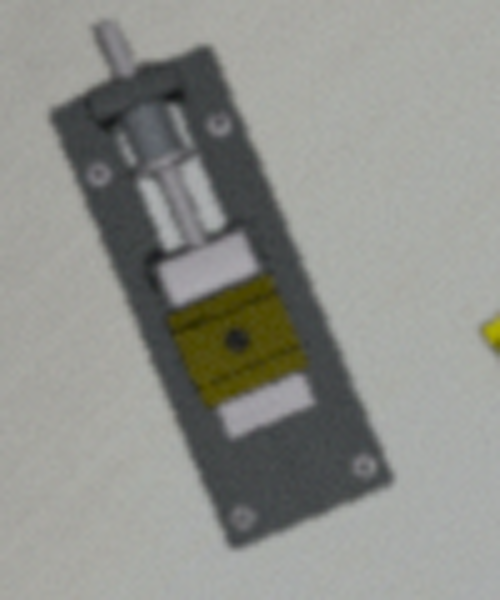

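View pics/full_top_j.png

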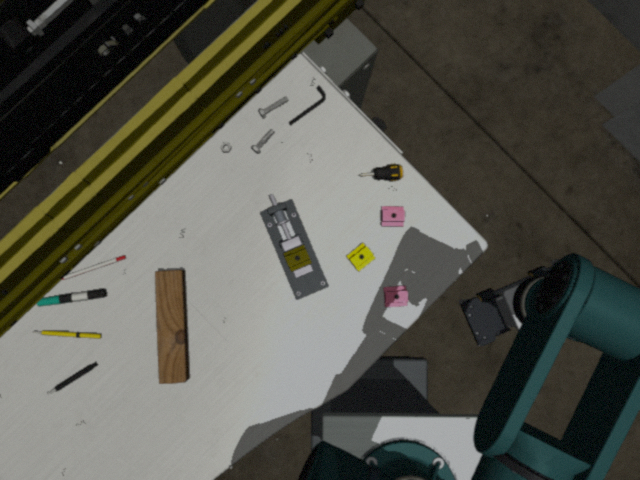

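The block sits between the jaw and the stop with its hole at about (297,257.6), flush with both faces. I'll check centring and jaw travel numerically before handing in.

Run:
```python
from h import *
s=pickle.load(open("pics/top_j.pkl","rb")); c=np.array([.457,.2126]); th=np.radians(23.5); ex=np.array([np.cos(th),np.sin(th)]); ey=np.array([-ex[1],ex[0]])
def L(p,z):
    q=ray(s,((p[0]+.5)/5-.5+250,(p[1]+.5)/5-.5+190),z)[:2]-c; return (np.r_[q@ex,q@ey]*1e3).round(1)
print("hole",L((237,340),.046)); print("flange corners",[L(p,.032).tolist() for p in((168,312),(272,273),(308,368),(208,405))])
print("jaw top",[L(p,.06).tolist() for p in((157,270),(247,232),(259,270),(173,305))])
```

```text
hole [0.7 0.8]
flange corners [[21.5, 21.5], [19.9, -21.6], [-19.5, -20.2], [-17.8, 21.1]]
jaw top [[36.3, 18.4], [36.5, -18.6], [21.4, -17.2], [21.8, 17.9]]
```

```bash
python3 -c "
from bench import *
print(close_job())"
```

```text
the job is handed in; nothing more can be done
None
```

The T-block is clamped in the fixture between the jaw and the stop, base down on the bed and released. I handed the job in at about 20 s, with the arm well clear.

**How it went:** I gripped the block by its y ends, pressed the jaw back with it about 4 mm above the stop, and lowered it until the bed pushed back at 3.3 N. On release, the jaw slid it up against the stop.

**Last checks:**
- **Centring:** the block's hole is 0.7 mm (x) and 0.8 mm (y) from the seat point. That is within the roughly 2 mm calibration error.
- **Clamping:** the jaw's face reads at about x = 21 mm, which is about 22–23 mm of travel. The images show the block flush with both the jaw and the stop, with no visible tilt.
- **Bystanders:** the screwdriver, the wooden piece and the look-alikes are where they were in the before and after top views. I compared these by eye only.

**What disagreed:** the real fingertips sat about 30 mm above the reported TCP height. Because of this, the first two grasps closed above the block without moving it. I then went by the camera for height, and the bed contact came at the height that predicted. The reported x and y agreed with the images to about 3 mm or better.

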